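Set out the seat-lift bushes in order of height

TASK

Set the four bronze bushes out for fitting: stand them upright on the four seats of the rail in order of height, the tallest next to the rail's tall square end post and the shortest next to its low round end post. Centre each bush on its seat, turned so that the arm at its foot lies squarely in the gap between that seat's two stop blocks, and do not knock any bush over on the way.

Things in the scene. Friction and masses are not known exactly. Their poses are not given: they have to be found in the camera images.
- bush_1_mid (a point): the shortest of four loose plain bronze bushes: an upright round barrel 30 mm across and 30 mm tall, with a dark bore spot on top and a flat arm at its foot (10 mm wide, 5 mm thick, its tip 42 mm from the barrel's axis). The point lies on the barrel's axis, half-way up (15 mm above its underside); x points along the arm, z up. About 120 g.
- bush_2_mid (a point): the second shortest of four loose plain bronze bushes: an upright round barrel 36 mm across and 44 mm tall, with a dark bore spot on top and a flat arm at its foot (10 mm wide, 5 mm thick, its tip 42 mm from the barrel's axis). The point lies on the barrel's axis, half-way up (22 mm above its underside); x points along the arm, z up. About 220 g.
- bush_3_mid (a point): the second tallest of four loose plain bronze bushes: an upright round barrel 42 mm across and 58 mm tall, with a dark bore spot on top and a flat arm at its foot (10 mm wide, 5 mm thick, its tip 42 mm from the barrel's axis). The point lies on the barrel's axis, half-way up (29 mm above its underside); x points along the arm, z up. About 360 g.
- bush_4_mid (a point): the tallest of four loose plain bronze bushes: an upright round barrel 48 mm across and 72 mm tall, with a dark bore spot on top and a flat arm at its foot (10 mm wide, 5 mm thick, its tip 42 mm from the barrel's axis). The point lies on the barrel's axis, half-way up (36 mm above its underside); x points along the arm, z up. About 550 g.
- seat_a_top (a point): one of four like aluminium seats in a row, 85 mm apart, on a fixed dark rail; letters are shuffled, not in row order. The point: dark spot amid its flat top, 12 mm above the bench, where the bush's axis goes. x across the rail to two stop blocks (14 mm above the flat, near faces 34 mm from the point, 10 mm thick) with a 28 mm gap between them, centred on x, for the arm; y along the rail, z up.
- seat_b_top (a point): one of four like aluminium seats in a row, 85 mm apart, on a fixed dark rail; letters are shuffled, not in row order. The point: dark spot amid its flat top, 12 mm above the bench, where the bush's axis goes. x across the rail to two stop blocks (14 mm above the flat, near faces 34 mm from the point, 10 mm thick) with a 28 mm gap between them, centred on x, for the arm; y along the rail, z up.
- seat_c_top (a point): one of four like aluminium seats in a row, 85 mm apart, on a fixed dark rail; letters are shuffled, not in row order. The point: dark spot amid its flat top, 12 mm above the bench, where the bush's axis goes. x across the rail to two stop blocks (14 mm above the flat, near faces 34 mm from the point, 10 mm thick) with a 28 mm gap between them, centred on x, for the arm; y along the rail, z up.
- seat_d_top (a point): one of four like aluminium seats in a row, 85 mm apart, on a fixed dark rail; letters are shuffled, not in row order. The point: dark spot amid its flat top, 12 mm above the bench, where the bush's axis goes. x across the rail to two stop blocks (14 mm above the flat, near faces 34 mm from the point, 10 mm thick) with a 28 mm gap between them, centred on x, for the arm; y along the rail, z up.
- post_tall: the tall square steel post (22 x 20 mm, 45 mm tall) fixed at one end of the rail, in line with the seats, 75 mm from the middle of the nearest seat; it may be at either end. Origin at the centre of its underside, 6 mm above the bench; y along the rail.
- post_low: the low round steel post (28 mm across, 14 mm tall) at the other end of the rail, likewise 75 mm from the middle of the nearest seat. Origin at the centre of its underside, 6 mm above the bench; y along the rail.
Mind the look-alikes: they are no part of the job. Leave any purple look-alike of the part that bears bush_2_mid alone. What is shaped like the part that bears bush_3_mid but orange is not meant.

How it is judged:
At the end, for the whole second after the job is handed in: In order from tall post (tallest) to low post (shortest), each bush stands on its seat: axis within 12 mm of the middle along and across the rail, underside within 4 mm of the seat top, upright to 0.08 rad, arm towards the gap to 0.3 rad, all released and at rest (horizontal distance between bush_1_mid and post_tall below 0.342 m and horizontal distance between bush_1_mid and post_low below 0.087 m and x of bush_1_mid in the frame of post_tall between -0.012 and 0.012 m and height (world z) of bush_1_mid between 0.023 and 0.031 m and angle between each of bush_1_mid, bush_2_mid, bush_3_mid, bush_4_mid's own z axis and vertical below 0.08 rad and angle between the x axis of each of bush_1_mid, bush_2_mid, bush_3_mid, bush_4_mid and the x axis of post_tall, either way round below 0.3 rad and ((y of post_tall in the frame of bush_1_mid above 0.03 m and y of bush_1_mid in the frame of post_tall below -0.03 m) or (y of post_tall in the frame of bush_1_mid below -0.03 m and y of bush_1_mid in the frame of post_tall above 0.03 m)) and linear speed of each of bush_1, bush_2, bush_3, bush_4 below 0.02 m/s and angular speed of each of bush_1, bush_2, bush_3, bush_4 below 0.1 rad/s and horizontal distance between bush_2_mid and post_tall below 0.257 m and horizontal distance between bush_2_mid and post_low below 0.172 m and x of bush_2_mid in the frame of post_tall between -0.012 and 0.012 m and height (world z) of bush_2_mid between 0.03 and 0.038 m and ((y of post_tall in the frame of bush_2_mid above 0.03 m and y of bush_2_mid in the frame of post_tall below -0.03 m) or (y of post_tall in the frame of bush_2_mid below -0.03 m and y of bush_2_mid in the frame of post_tall above 0.03 m)) and horizontal distance between bush_3_mid and post_tall below 0.172 m and horizontal distance between bush_3_mid and post_low below 0.257 m and x of bush_3_mid in the frame of post_tall between -0.012 and 0.012 m and height (world z) of bush_3_mid between 0.037 and 0.045 m and ((y of post_tall in the frame of bush_3_mid above 0.03 m and y of bush_3_mid in the frame of post_tall below -0.03 m) or (y of post_tall in the frame of bush_3_mid below -0.03 m and y of bush_3_mid in the frame of post_tall above 0.03 m)) and horizontal distance between bush_4_mid and post_tall below 0.087 m and horizontal distance between bush_4_mid and post_low below 0.342 m and x of bush_4_mid in the frame of post_tall between -0.012 and 0.012 m and height (world z) of bush_4_mid between 0.044 and 0.052 m and ((y of post_tall in the frame of bush_4_mid above 0.03 m and y of bush_4_mid in the frame of post_tall below -0.03 m) or (y of post_tall in the frame of bush_4_mid below -0.03 m and y of bush_4_mid in the frame of post_tall above 0.03 m))); the robot touches nothing.
It fails at once if a bush is knocked over (angle between any of bush_1_mid, bush_2_mid, bush_3_mid, bush_4_mid's own z axis and vertical above 0.7 rad).
It also fails if it takes over 99 s, if anything falls off the work surface, if the arm or the gripper's body presses on something with over 40 N, if the wrist force passes 120 N, or if a joint passes its speed limit or range.

ROBOT

A 6-joint arm with a two-finger parallel gripper is mounted at the origin on the work surface. World frame = base frame: x ahead of the robot, y to its left, z up, the work surface at z = 0. Lengths are in m, angles in rad, forces in N, time in s.
With the tool pointing down it reaches from about 0.325 to 0.75 m from the base axis. Payload 7.6 kg.
Tool frame: the origin (TCP) lies at the centre of the arm's flange, where the gripper is bolted on; the fingertips stand 173 mm ahead of it and the grasp point (between the pads) lies 155 mm ahead of it; z points along the fingers, y is the line along which they close (so a half turn about z gives the same grasp; the last joint's range is limited). The gripper opens to 85 mm and grips with 20 to 120 N. Pads are 22 mm wide; open, the fingers measure 114 mm over their backs; the gripper's body (76 mm by 85 mm) begins 54 mm behind the grasp point. The pads swing forward as they close: fully open they stand 13 mm farther back than shut.
Start: joints at [1.167, 0.052, 1.401, -0, 1.689, -0.07], TCP at [0.172, 0.496, 0.405] pointing down, gripper open.
Joint ranges: [-2.9, 2.9], [-0.91, 2.17], [0.12, 2.37], [-1.06, 4.2], [0.26, 2.73], [-2.93, 2.93]. Speed limits (rad/s): [2.57, 2.57, 3.01, 3.14, 3.14, 3.14].

INTERFACE

Orientations are given as a rotation vector (axis times angle).
In Python, from bench import telemetry, capture, camera_info, robot gives the robot as it stands. The module is installed in compiled form; this text tells all that it offers.
- The arm moves only by the shell command python3 -m jog 'ROWS' [FORCE]. ROWS is JSON, a list of rows, each a list of 7 numbers: the turn, a rotation vector about the tool's x, y, z in degrees, then the shift along the tool's x, y, z in mm, then the opening, from 0 (shut) to 1 (fully open). In form: [[ax, ay, az, dx, dy, dz, fingers], ...]. A call has exactly 5 rows; each row shifts and turns the commanded pose from where the row before left it, along the tool's axes as they then stand; what a row does not reach is not made up. A row lasts 1/10 s, in which the tool goes at most 50 mm and 8.59 degrees, less where a joint would pass 70% of its speed; a pose out of reach is approached as far as the arm can. A call is refused whole if a number of a shift passes 50 or a number of a turn 8.59, either way. A call with a gripper value outside its range is refused whole. The fingers move at their own pace and stop on an object; FORCE is the grip in N (left out, the last holds). Time passes only in rows, so rows that do not move let the fingers close, or fill a call up. It gives the time, the measured TCP pose, the force, the opening and the grip force at its end, in the units of the state.
- telemetry.read_state(): the state, without advancing time (a new reading comes with each control period).
- capture(name): name is "side" or "top"; returns the picture (384x512x3 uint8, red, green, blue); there is no depth.
- camera_info(name): a dict with "K" (3x3 intrinsics, pixels), "k1" (the pictures are not rectified: a ray, as slopes to the right and down, at radius r is drawn at 1 + k1 r^2 times it, then the intrinsics apply), "R" (3x3) and "t" (3): a world point X has camera coordinates R X + t. Camera axes: x right, y down, z forward; pixel columns grow to the right and rows downward; lengths in m; the calibration is good to about 2 mm. A picture is of the moment at which its call begins. camera_info takes no time and is no camera call.
- robot.finish_job(): hands the job in; it is judged then, once.
The state is a dict: "time_s": time; "joints": joint angles; "dq": joint speeds; "tau": joint torques, N m; "tcp_pos": TCP position; "tool_rot": TCP orientation; "contact_force": force on the tool from outside, world axes, zero at the start; "ft_torque": the same for the moment, N m; "opening": opening from 0.0 (shut) to 1.0 (fully open); "gripper_force": force on a finger pad.
Only numpy, scipy, OpenCV 4.12 (cv2) and the standard library are available. Lean on these libraries where they do the work, as an engineer would, in place of code of your own. Each camera call takes 0.05 s, during which the arm holds its last target. There are 200 camera calls.

## Working session

There is one attempt and no reset: what is moved stays moved. The work goes in short steps, Python scripts to look and compute and a shell command to move; the robot and the scene stay as the last step left them, time stands still between calls to the robot, and variables do not carry over. Pictures are saved under pics/ and viewed, at most 14 in all, crops included, and the job is handed in when it is done.

```bash
mkdir -p pics
python3 - <<'E'
from bench import telemetry, capture, camera_info
import cv2
for n in ("side","top"):
    im=capture(n); cv2.imwrite(f"pics/{n}0.png",im[:,:,::-1]); c=camera_info(n); print(n,c)
s=telemetry.read_state(); print(s)
E
```

```text
side {'K': array([[362.85060298,   0.        , 261.40091079],
       [  0.        , 362.85060298, 191.83124103],
       [  0.        ,   0.        ,   1.        ]]), 'k1': -0.0229578134619116, 'R': array([[-0.96233722, -0.27095843,  0.02210452],
       [-0.18718377,  0.60144207, -0.77667862],
       [ 0.19715303, -0.75156434, -0.62950911]]), 't': array([0.48000499, 0.14161152, 0.72580084])}
top {'K': array([[361.96424737,   0.        , 257.20499888],
       [  0.        , 361.96424737, 184.33872476],
       [  0.        ,   0.        ,   1.        ]]), 'k1': -0.09563812066164185, 'R': array([[-0.0263703 , -0.99917665, -0.03083214],
       [-0.99122994,  0.03013093, -0.12866752],
       [ 0.12949059,  0.02716874, -0.99120838]]), 't': array([0.01550676, 0.50366352, 0.78055389])}
{'time_s': 0.1, 'joints': array([ 1.16672009e+00,  5.28076732e-02,  1.40161233e+00, -1.10404414e-06,
        1.68861043e+00, -7.03191469e-02]), 'dq': array([ 6.36644967e-04, -2.25783160e-03,  8.79482035e-05,  1.40324728e-03,
        1.24817826e-03,  5.29700063e-04]), 'tau': array([ 1.14831179e-03, -3.82584751e+01, -3.60982633e+01, -7.66010862e-05,
        4.86241013e-03, -5.91987771e-06]), 'tcp_pos': array([0.17196812, 0.49601685, 0.40394422]), 'tool_rot': array([-5.21778595e-01, -3.09761694e+00,  2.19539435e-03]), 'contact_force': array([ 0.21981109, -0.63008193,  0.89743113]), 'ft_torque': array([ 0.0060984 , -0.05565458, -0.04751644]), 'gripper_force': 0.0, 'opening': 0.9968045831800119}
```

View pics/top0.png

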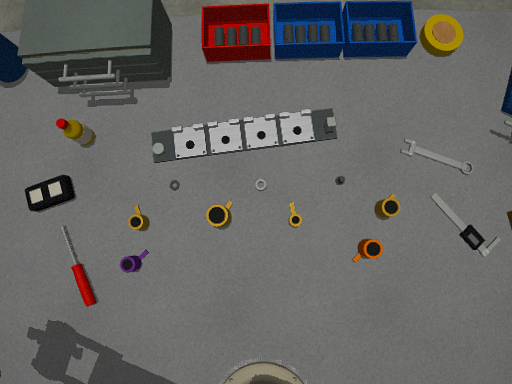

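View pics/side0.png

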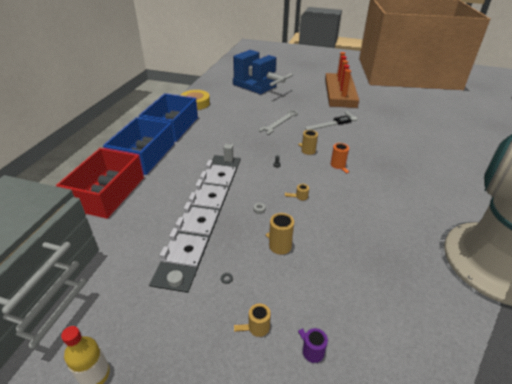

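Top view: the low round post is at (157,148) and the tall square post at (331,122). Seat spots are at about (190,145), (225,140), (261,135) and (297,130), with the stop blocks on the far side. Bushes: 1 at (295,220), 2 at (137,222), 4 at (217,215), 3 at (390,207). The purple and orange look-alikes are at (130,264) and (372,249).

```bash
cat > h.py <<'E'
import numpy as np, cv2
from bench import telemetry, capture, camera_info
from scipy.spatial.transform import Rotation as Rn
def unproj(n,uv,z):
    c=camera_info(n); K,R,t=c["K"],np.array(c["R"]),np.array(c["t"])
    d=np.array([c["k1"],0,0,0.])
    p=cv2.undistortPoints(np.array([[uv]],float),K,d)[0,0]
    ray=R.T@np.array([*p,1]); o=-R.T@t
    return (o+ray*(z-o[2])/ray[2])[:2]
def proj(n,X):
    c=camera_info(n); R=np.array(c["R"])
    return cv2.projectPoints(np.array(X,float).reshape(-1,3),cv2.Rodrigues(R)[0],np.array(c["t"]),c["K"],np.array([c["k1"],0,0,0.]))[0].reshape(-1,2)
def dark(im,uv,r=9,th=60):
    u,v=map(int,uv); p=im[v-r:v+r+1,u-r:u+r+1].max(2)
    n,l,s,c=cv2.connectedComponentsWithStats((p<th).astype(np.uint8))
    k=min(range(1,n),key=lambda i:np.hypot(*(c[i]-r))-0.05*s[i,4])
    return c[k]+[u-r,v-r], s[k,4]
def go(x,y,z=None,yaw=None):
    """remaining motion; yaw=desired world heading (deg) of tool x, mod 180. Shift given in the tool axes BEFORE turn and AFTER turn"""
    s=telemetry.read_state(); R=Rn.from_rotvec(s["tool_rot"]).as_matrix(); p=s["tcp_pos"]
    h=np.degrees(np.arctan2(R[1,0],R[0,0])); 
    tgt=np.array([x,y,p[2] if z is None else z])
    d=R.T@(tgt-p)*1000
    a=0 if yaw is None else -((yaw-h+90)%180-90)
    d2=Rn.from_euler('z',a,degrees=True).as_matrix().T@d
    print("t",round(s["time_s"],2),"p",p.round(4),"head",h.round(1),"tilt",np.degrees(np.arccos(-R[2,2])).round(2),"open",round(s["opening"],3),"gf",round(s["gripper_force"],1),"F",s["contact_force"].round(1))
    print(" az",round(a,1),"shift before turn",d.round(1),"after turn",d2.round(1))
E
python3 - <<'E'
from h import *
im=cv2.imread("pics/top0.png")[:,:,::-1]
hsv=cv2.cvtColor(np.ascontiguousarray(im),cv2.COLOR_RGB2HSV)
S=[]
for g in [(190,145),(225,140),(261,135),(297,130)]:
    uv,a=dark(im,g); S.append(unproj("top",uv,.012)); print("seat",uv.round(1),a,S[-1].round(4))
S=np.array(S); print("gaps",np.linalg.norm(np.diff(S,axis=0),axis=1), "dir y",np.degrees(np.arctan2(*(S[0]-S[3])[::-1])))
print("posts",unproj("top",(157,148),.02),unproj("top",(331,122),.05))
for n,g,h,r in [(1,(295,220),.03,.015),(2,(137,222),.044,.018),(3,(390,207),.058,.021),(4,(217,215),.072,.024)]:
    uv,a=dark(im,g); c=unproj("top",uv,h)
    H=hsv.astype(int); m=(abs(H[:,:,0]-21)<8)&(H[:,:,1]>120)&(H[:,:,2]>60)
    vs,us=np.nonzero(m); k=np.hypot(us-g[0],vs-g[1])<35; 
    W=np.array([unproj("top",(u,v),.005) for u,v in zip(us[k],vs[k])]); D=W-c; d=np.hypot(*D.T)
    # arm pixels: forward of barrel; use those outside the barrel silhouette
    q=proj("top",[[c[0]+r*1.1*np.cos(t),c[1]+r*1.1*np.sin(t),z] for z in(0,h) for t in np.linspace(0,6.28,40)]).astype(np.float32)
    hull=cv2.convexHull(q)
    out=np.array([cv2.pointPolygonTest(hull,(float(u),float(v)),False)<0 for u,v in zip(us[k],vs[k])])
    A=D[out]; m_=A.mean(0)
    print(n,uv.round(1),a,"c",c.round(4),"armpix",out.sum(),"yaw",np.degrees(np.arctan2(m_[1],m_[0])).round(1),"maxd",d[out].max().round(4), "spread",np.degrees(np.std(np.arctan2(A[:,1],A[:,0]))).round(1))
crop=cv2.resize(im[110:275,110:410],None,fx=2.6,fy=2.6,interpolation=cv2.INTER_CUBIC)
cv2.imwrite("pics/crop1.png",crop[:,:,::-1])
E
```

```text
seat [189.5 144.4] 53 [0.6065 0.1592]
seat [225.  139.4] 46 [0.6157 0.0747]
seat [260.8 134.7] 46 [ 0.6239 -0.0098]
seat [296.8 130.1] 48 [ 0.6324 -0.0947]
gaps [0.08491136 0.08498293 0.08525275] dir y 95.81486859288094
posts [0.59894827 0.23511575] [ 0.63803212 -0.16908398]
1 [295.  219.2] 41 c [ 0.4235 -0.0807] armpix 43 yaw 8.2 maxd 0.0411 spread 5.8
2 [135.1 221.5] 77 c [0.427  0.2762] armpix 36 yaw 19.3 maxd 0.0419 spread 5.6
3 [390.7 206.8] 132 c [ 0.4429 -0.287 ] armpix 13 yaw -37.7 maxd 0.0414 spread 4.1
4 [216.3 214.7] 201 c [0.4363 0.0887] armpix 28 yaw -35.2 maxd 0.041 spread 5.0
```

View pics/crop1.png

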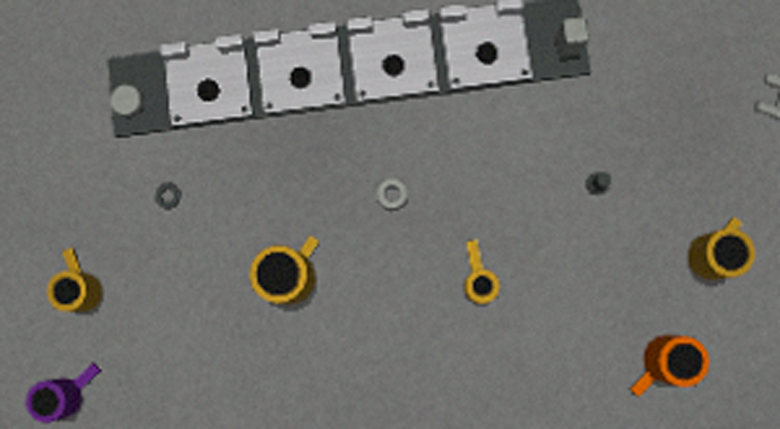

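```bash
python3 -c "
from h import *
go(.427,.2762,.30,19.3)"
```

```text
t 0.1 p [0.172  0.496  0.4039] head 160.9 tilt 0.08 open 0.997 gf 0.0 F [ 0.2 -0.6  0.9]
 az -38.4 shift before turn [-313.  -124.   104.1] after turn [-168.1 -291.6  104.1]
```

```bash
python3 -m jog '[[0,0,0,-31,-12,10,1],[0,0,0,-31,-12,10,1],[0,0,0,-31,-12,10,1],[0,0,0,-31,-12,10,1],[0,0,0,-31,-12,10,1]]' 40
python3 -m jog '[[0,0,0,-31,-12,10,1],[0,0,0,-31,-12,10,1],[0,0,0,-31,-12,10,1],[0,0,0,-31,-12,10,1],[0,0,0,-31,-12,10,1]]'
python3 -m jog '[[0,0,-7.5,0,0,0,1],[0,0,-7.5,0,0,0,1],[0,0,-7.5,0,0,0,1],[0,0,-7.5,0,0,0,1],[0,0,-7.5,0,0,0,1]]'
python3 -c "
from h import *
go(.427,.2762,.26,19.3)"
```

```text
time_s: 0.6
tcp_pos: [0.2995, 0.3875, 0.3539]
tool_rot: [-0.522, -3.098, 0.001]
contact_force: [-0.2, -0.5, -0.5]
opening: 1.001
gripper_force: 0.0
time_s: 1.1
tcp_pos: [0.4264, 0.28, 0.3039]
tool_rot: [-0.522, -3.097, 0.0]
contact_force: [0.4, 0.1, 0.5]
opening: 0.999
gripper_force: 0.0
time_s: 1.6
tcp_pos: [0.4255, 0.281, 0.3042]
tool_rot: [0.51, -3.099, 0.0]
contact_force: [-0.1, -0.1, 0.1]
opening: 1.0
gripper_force: 0.0
t 1.6 p [0.4255 0.281  0.3042] head -161.3 tilt 0.05 open 1.0 gf 0.0 F [-0.1 -0.1  0.1]
 az -0.6 shift before turn [ 0.1 -5.  44.2] after turn [ 0.1 -5.  44.2]
```

```bash
python3 -m jog '[[0,0,-0.6,0,-5,20,1],[0,0,0,0,0,26,1],[0,0,0,0,0,26,1],[0,0,0,0,0,26,1],[0,0,0,0,0,26,1]]'
python3 -m jog '[[0,0,0,0,0,0,0.8],[0,0,0,0,0,0,0.6],[0,0,0,0,0,0,0.45],[0,0,0,0,0,0,0.3],[0,0,0,0,0,0,0.2]]' 40
python3 -m jog '[[0,0,0,0,0,0,0.2],[0,0,0,0,0,0,0.2],[0,0,0,0,0,0,0.2],[0,0,0,0,0,0,0.2],[0,0,0,0,0,0,0.2]]' 40
python3 -c "
from h import *
go(.427,.2762,.18,19.3)"
```

```text
time_s: 2.1
tcp_pos: [0.4269, 0.2762, 0.1793]
tool_rot: [0.518, -3.098, 0.0]
contact_force: [0.5, 0.3, 0.2]
opening: 1.0
gripper_force: 0.0
time_s: 2.6
tcp_pos: [0.4278, 0.2766, 0.1827]
tool_rot: [-0.517, 3.095, 0.001]
contact_force: [-0.0, -1.2, 6.5]
opening: 0.406
gripper_force: 40.3
time_s: 3.1
tcp_pos: [0.4278, 0.2766, 0.1827]
tool_rot: [-0.517, 3.095, 0.001]
contact_force: [-0.4, -2.4, 6.1]
opening: 0.409
gripper_force: 40.3
t 3.1 p [0.4278 0.2766 0.1827] head -161.0 tilt 0.2 open 0.409 gf 40.3 F [-0.4 -2.4  6.1]
 az -0.3 shift before turn [ 0.9 -0.1  2.7] after turn [ 0.9 -0.1  2.7]
```

```bash
python3 -m jog '[[0,0,0,0,0,-15,0.2],[0,0,0,0,0,-25,0.2],[0,0,0,0,0,-25,0.2],[0,0,0,0,0,-25,0.2],[0,0,0,0,0,0,0.2]]'
python3 -c "
from h import *
go(.6157,.0747,.26,5.8)"
```

```text
time_s: 3.6
tcp_pos: [0.4278, 0.2768, 0.2747]
tool_rot: [-0.517, 3.092, 0.004]
contact_force: [0.0, 0.1, -2.0]
opening: 0.409
gripper_force: 40.2
t 3.6 p [0.4278 0.2768 0.2747] head -161.0 tilt 0.43 open 0.409 gf 40.2 F [ 0.   0.1 -2. ]
 az 13.2 shift before turn [-111.8 -252.2   15.2] after turn [-166.4 -220.1   15.2]
```

```bash
python3 -m jog '[[0,0,0,-14,-31.5,0,0.2],[0,0,0,-14,-31.5,0,0.2],[0,0,0,-14,-31.5,0,0.2],[0,0,0,-14,-31.5,0,0.2],[0,0,0,-14,-31.5,0,0.2]]'
python3 -m jog '[[0,0,0,-14,-31.5,0,0.2],[0,0,0,-14,-31.5,0,0.2],[0,0,0,-14,-31.5,0,0.2],[0,0,6.6,0,0,0,0.2],[0,0,6.6,0,0,0,0.2]]'
python3 - <<'E'
from h import *
go(.6157,.0747,.1947,5.8)
E
```

```text
time_s: 4.1
tcp_pos: [0.545, 0.149, 0.269]
tool_rot: [0.518, -3.097, -0.0]
contact_force: [-0.4, -0.1, -2.3]
opening: 0.411
gripper_force: 40.5
time_s: 4.6
tcp_pos: [0.6152, 0.0734, 0.2684]
tool_rot: [0.148, -3.135, -0.0]
contact_force: [-0.7, -0.3, -2.7]
opening: 0.409
gripper_force: 40.6
t 4.6 p [0.6152 0.0734 0.2684] head -174.6 tilt 0.16 open 0.409 gf 40.6 F [-0.7 -0.3 -2.7]
 az -0.4 shift before turn [-0.8  1.2 73.7] after turn [-0.8  1.2 73.7]
```

```bash
python3 -m jog '[[0,0,0,0,1,20,0.2],[0,0,0,0,0,20,0.2],[0,0,0,0,0,15,0.2],[0,0,0,0,0,8,0.2],[0,0,0,0,0,4,0.2]]'
python3 -m jog '[[0,0,0,0,0,2,0.2],[0,0,0,0,0,2,0.2],[0,0,0,0,0,2,0.2],[0,0,0,0,0,0,0.2],[0,0,0,0,0,0,0.2]]'
python3 - <<'E'
from h import *
go(.6157,.0747,.1947,5.8)
im=capture("side"); cv2.imwrite("pics/s1.png",cv2.resize(im[110:320,120:330],None,fx=2.8,fy=2.8,interpolation=cv2.INTER_CUBIC)[:,:,::-1])
E
```

```text
time_s: 5.1
tcp_pos: [0.6146, 0.0755, 0.2023]
tool_rot: [0.158, -3.136, -0.0]
contact_force: [0.7, 0.0, -2.1]
opening: 0.416
gripper_force: 40.6
time_s: 5.6
tcp_pos: [0.615, 0.0755, 0.198]
tool_rot: [-0.158, 3.137, 0.0]
contact_force: [0.1, 0.1, -1.9]
opening: 0.411
gripper_force: 40.6
t 5.6 p [0.615  0.0755 0.198 ] head -174.2 tilt 0.03 open 0.411 gf 40.6 F [ 0.1  0.1 -1.9]
 az -0.0 shift before turn [-0.6 -0.8  3.3] after turn [-0.6 -0.9  3.3]
```

View pics/s1.png

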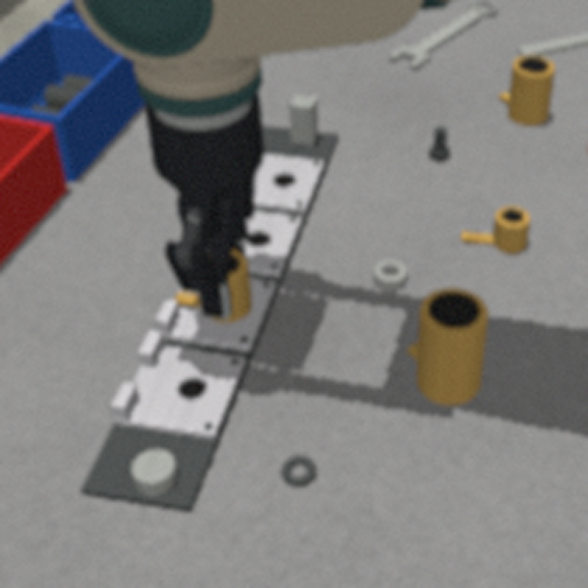

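Side view: the bush is held just above the second seat, at crop position (235,285), with its arm pointing into the gap between the stop blocks at (188,298). I'll lower it to contact and release.

```bash
python3 -m jog '[[0,0,0,0,0,1.5,0.2],[0,0,0,0,0,1.5,0.2],[0,0,0,0,0,1,0.2],[0,0,0,0,0,1,0.2],[0,0,0,0,0,0,0.2]]'
python3 - <<'E'
from h import *
go(.6157,.0747,.1947,5.8)
E
```

```text
time_s: 6.15
tcp_pos: [0.6149, 0.0755, 0.1947]
tool_rot: [-0.158, 3.137, -0.0]
contact_force: [-8.3, -1.0, 10.5]
opening: 0.412
gripper_force: 42.0
t 6.15 p [0.6149 0.0755 0.1947] head -174.2 tilt 0.01 open 0.412 gf 42.0 F [-8.3 -1.  10.5]
 az -0.0 shift before turn [-0.7 -0.9  0. ] after turn [-0.7 -0.9  0. ]
```

```bash
python3 -m jog '[[0,0,0,0,0,-0.5,0.45],[0,0,0,0,0,0,0.55],[0,0,0,0,0,0,0.65],[0,0,0,0,0,0,0.75],[0,0,0,0,0,0,0.75]]'
python3 -m jog '[[0,0,0,0,0,-10,0.75],[0,0,0,0,0,-20,0.75],[0,0,0,0,0,-30,0.75],[0,0,0,0,0,-30,0.75],[0,0,0,0,0,-10,0.75]]'
python3 - <<'E'
from h import *
go(.4235,-.0807,.30,8.2)
E
```

```text
time_s: 6.65
tcp_pos: [0.6149, 0.0755, 0.193]
tool_rot: [0.158, -3.137, -0.0]
contact_force: [0.3, 0.3, -0.5]
opening: 0.753
gripper_force: 0.0
time_s: 7.15
tcp_pos: [0.6154, 0.0755, 0.298]
tool_rot: [-0.158, 3.131, 0.0]
contact_force: [0.8, -0.3, 0.5]
opening: 0.754
gripper_force: 0.0
t 7.15 p [0.6154 0.0755 0.298 ] head -174.2 tilt 0.4 open 0.754 gf 0.0 F [ 0.8 -0.3  0.5]
 az -2.4 shift before turn [ 206.6 -136.1   -3.4] after turn [ 212.2 -127.2   -3.4]
```

Go over bush 1.

```bash
python3 -m jog '[[0,0,0,30,-19,0,0.75],[0,0,0,30,-19,0,0.75],[0,0,0,30,-19,0,0.75],[0,0,0,30,-19,0,0.75],[0,0,0,30,-19,0,0.75]]'
python3 -m jog '[[0,0,0,28,-20,0,0.75],[0,0,0,28,-20,0,0.75],[0,0,-2.4,0,0,0,0.75],[0,0,0,0,0,0,0.75],[0,0,0,0,0,0,0.75]]'
python3 - <<'E'
from h import *
go(.4235,-.0807,.187,8.2)
im=capture("top"); cv2.imwrite("pics/t2.png",im[:,:,::-1])
uv,a=dark(im,(225,139)); c=proj("top",[[.6157,.0747,.056]])
print("expect",c)
cv2.imwrite("pics/t2.png",cv2.resize(im[90:180,150:340],None,fx=4,fy=4,interpolation=cv2.INTER_CUBIC)[:,:,::-1])
E
```

```text
time_s: 7.65
tcp_pos: [0.4738, -0.0348, 0.2926]
tool_rot: [0.159, -3.137, -0.0]
contact_force: [0.7, -0.7, 0.3]
opening: 0.747
gripper_force: 0.0
time_s: 8.15
tcp_pos: [0.4236, -0.0795, 0.293]
tool_rot: [0.223, -3.134, -0.0]
contact_force: [-0.8, 0.4, 0.2]
opening: 0.75
gripper_force: 0.0
t 8.15 p [ 0.4236 -0.0795  0.293 ] head -171.9 tilt 0.01 open 0.75 gf 0.0 F [-0.8  0.4  0.2]
 az -0.1 shift before turn [  0.3  -1.2 106. ] after turn [  0.3  -1.2 106. ]
expect [[222.71078378 134.40968215]]
```

View pics/t2.png

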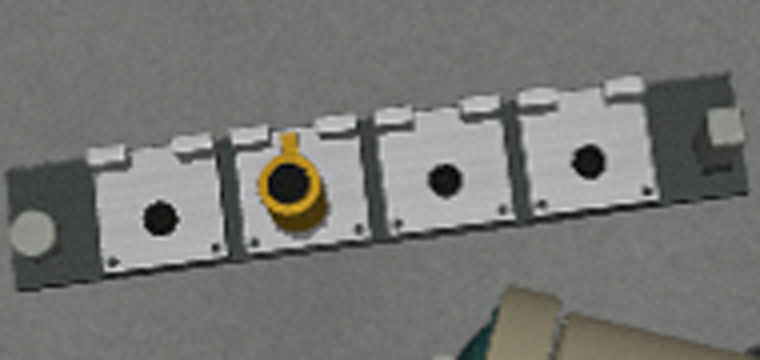

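Bush 2 stands on its seat with the bore at (222.5,135.3), against an expected (222.7,134.4), and its arm is centred in the gap. Next I grasp bush 1.

```bash
python3 -m jog '[[0,0,0,0,-1,25,0.75],[0,0,0,0,0,25,0.75],[0,0,0,0,0,25,0.75],[0,0,0,0,0,20,0.75],[0,0,0,0,0,10,0.75]]'
python3 -m jog '[[0,0,0,0,0,0,0.6],[0,0,0,0,0,0,0.45],[0,0,0,0,0,0,0.3],[0,0,0,0,0,0,0.2],[0,0,0,0,0,0,0.2]]' 40
python3 -m jog '[[0,0,0,0,0,0,0.2],[0,0,0,0,0,-2,0.2],[0,0,0,0,0,-10,0.2],[0,0,0,0,0,-25,0.2],[0,0,0,0,0,-25,0.2]]' 40
python3 -m jog '[[0,0,0,0,0,-25,0.2],[0,0,0,0,0,0,0.2],[0,0,0,0,0,0,0.2],[0,0,0,0,0,0,0.2],[0,0,0,0,0,0,0.2]]' 40
python3 -c "
from h import *
go(.6065,.1592,.26,5.8)"
```

```text
time_s: 8.7
tcp_pos: [0.4234, -0.08, 0.1861]
tool_rot: [0.224, -3.13, -0.002]
contact_force: [-0.1, -0.3, 0.4]
opening: 0.749
gripper_force: 0.0
time_s: 9.2
tcp_pos: [0.4243, -0.0807, 0.1896]
tool_rot: [-0.224, 3.131, -0.001]
contact_force: [0.5, 0.0, 7.0]
opening: 0.327
gripper_force: 39.8
time_s: 9.7
tcp_pos: [0.4233, -0.0805, 0.251]
tool_rot: [0.224, -3.132, -0.001]
contact_force: [-0.2, -0.4, -0.8]
opening: 0.33
gripper_force: 39.6
time_s: 10.2
tcp_pos: [0.4233, -0.0805, 0.2738]
tool_rot: [0.224, -3.131, -0.002]
contact_force: [0.5, -0.5, -1.1]
opening: 0.331
gripper_force: 39.6
t 10.2 p [ 0.4233 -0.0805  0.2738] head -171.8 tilt 0.15 open 0.331 gf 39.6 F [ 0.5 -0.5 -1.1]
 az 2.4 shift before turn [-215.4  211.2   13.6] after turn [-206.5  219.9   13.6]
```

```bash
python3 -m jog '[[0,0,0,-27,26.4,0,0.2],[0,0,0,-27,26.4,0,0.2],[0,0,0,-27,26.4,0,0.2],[0,0,0,-27,26.4,0,0.2],[0,0,0,-27,26.4,0,0.2]]'
python3 -m jog '[[0,0,0,-27,26.4,0,0.2],[0,0,0,-27,26.4,0,0.2],[0,0,0,-26,26.4,0,0.2],[0,0,2.4,0,0,0,0.2],[0,0,0,0,0,0,0.2]]'
python3 - <<'E'
from h import *
go(.6065,.1592,.2016,5.8)
E
```

```text
time_s: 10.7
tcp_pos: [0.5391, 0.0706, 0.274]
tool_rot: [0.224, -3.132, -0.0]
contact_force: [0.1, -0.1, -0.7]
opening: 0.332
gripper_force: 39.7
time_s: 11.2
tcp_pos: [0.6065, 0.1598, 0.2732]
tool_rot: [0.159, -3.135, 0.001]
contact_force: [-0.8, -0.4, -1.4]
opening: 0.331
gripper_force: 39.7
t 11.2 p [0.6065 0.1598 0.2732] head -174.2 tilt 0.17 open 0.331 gf 39.7 F [-0.8 -0.4 -1.4]
 az 0.0 shift before turn [-0.1 -0.6 71.6] after turn [-0.1 -0.6 71.6]
```

```bash
python3 -m jog '[[0,0,0,0,-0.6,20,0.2],[0,0,0,0,0,20,0.2],[0,0,0,0,0,15,0.2],[0,0,0,0,0,8,0.2],[0,0,0,0,0,4,0.2]]'
python3 -m jog '[[0,0,0,0,0,2,0.2],[0,0,0,0,0,1.5,0.2],[0,0,0,0,0,1,0.2],[0,0,0,0,0,0,0.2],[0,0,0,0,0,0,0.2]]'
python3 -c "
from h import *
go(.6065,.1592,.2016,5.8)"
```

```text
time_s: 11.7
tcp_pos: [0.6063, 0.1581, 0.2073]
tool_rot: [0.158, -3.136, 0.0]
contact_force: [0.4, 0.2, -1.5]
opening: 0.332
gripper_force: 39.7
time_s: 12.2
tcp_pos: [0.6066, 0.1585, 0.2041]
tool_rot: [-0.158, 3.137, 0.0]
contact_force: [0.7, 0.7, -1.2]
opening: 0.33
gripper_force: 39.7
t 12.2 p [0.6066 0.1585 0.2041] head -174.2 tilt 0.03 open 0.33 gf 39.7 F [ 0.7  0.7 -1.2]
 az -0.0 shift before turn [0.  0.7 2.5] after turn [0.  0.7 2.5]
```

```bash
python3 -m jog '[[0,0,0,0,0,1,0.2],[0,0,0,0,0,1,0.2],[0,0,0,0,0,1,0.2],[0,0,0,0,0,0.5,0.2],[0,0,0,0,0,0,0.2]]'
python3 -m jog '[[0,0,0,0,0,0,0.4],[0,0,0,0,0,0,0.5],[0,0,0,0,0,0,0.6],[0,0,0,0,0,0,0.65],[0,0,0,0,0,0,0.65]]'
python3 -m jog '[[0,0,0,0,0,-10,0.65],[0,0,0,0,0,-20,0.65],[0,0,0,0,0,-30,0.75],[0,0,0,0,0,-30,1],[0,0,0,0,0,-10,1]]'
python3 - <<'E'
from h import *
go(.4429,-.287,.30,-37.7)
E
```

```text
time_s: 12.7
tcp_pos: [0.6066, 0.1585, 0.2017]
tool_rot: [-0.158, 3.137, 0.0]
contact_force: [-5.4, -0.8, 7.9]
opening: 0.327
gripper_force: 40.5
time_s: 13.2
tcp_pos: [0.6065, 0.1585, 0.2001]
tool_rot: [0.158, -3.138, -0.0]
contact_force: [-0.6, -0.5, 0.1]
opening: 0.647
gripper_force: 0.0
time_s: 13.7
tcp_pos: [0.607, 0.1586, 0.3051]
tool_rot: [-0.158, 3.131, 0.002]
contact_force: [0.3, 0.1, -0.3]
opening: 0.996
gripper_force: 0.0
t 13.7 p [0.607  0.1586 0.3051] head -174.2 tilt 0.4 open 0.996 gf 0.0 F [ 0.3  0.1 -0.3]
 az 43.5 shift before turn [ 208.1 -426.8    3.3] after turn [-142.6 -452.9    3.3]
```

```bash
python3 -m jog '[[0,0,0,17,-36,0,1],[0,0,0,17,-36,0,1],[0,0,0,17,-36,0,1],[0,0,0,17,-36,0,1],[0,0,0,17,-36,0,1]]'
python3 -m jog '[[0,0,0,17,-36,0,1],[0,0,0,17,-36,0,1],[0,0,0,17,-36,0,1],[0,0,0,17,-36,0,1],[0,0,0,17,-36,0,1]]'
python3 -m jog '[[0,0,0,17,-36,0,1],[0,0,0,17,-31,0,1],[0,0,0,0,0,0,1],[0,0,7.2,0,0,0,1],[0,0,7.2,0,0,0,1]]'
python3 -m jog '[[0,0,7.2,0,0,0,1],[0,0,7.2,0,0,0,1],[0,0,7.2,0,0,0,1],[0,0,7.2,0,0,0,1],[0,0,0,0,0,0,1]]'
python3 - <<'E'
from h import *
go(.4429,-.287,.30,-37.7)
print(telemetry.read_state()["joints"].round(2))
for n,b in (("side",(110,320,120,330)),("top",(90,180,150,340))):
  im=capture(n); cv2.imwrite(f"pics/{n}3.png",cv2.resize(im[b[0]:b[1],b[2]:b[3]],None,fx=3.2 if n=="top" else 2.8,fy=3.2 if n=="top" else 2.8,interpolation=cv2.INTER_CUBIC)[:,:,::-1])
print("expect",proj("top",[[.6065,.1592,.042]]))
# bush3 second opinion from side
im=capture("side"); uv,a=dark(im,(310,134)); print("b3 side",uv,a,unproj("side",uv,.058))
E
```

```text
time_s: 14.2
tcp_pos: [0.5391, -0.0305, 0.2996]
tool_rot: [0.159, -3.137, -0.0]
contact_force: [0.2, -0.3, -0.8]
opening: 0.999
gripper_force: 0.0
time_s: 14.7
tcp_pos: [0.4727, -0.2182, 0.2997]
tool_rot: [0.158, -3.137, -0.001]
contact_force: [0.7, 0.3, 0.4]
opening: 0.997
gripper_force: 0.0
time_s: 15.2
tcp_pos: [0.4465, -0.2866, 0.2996]
tool_rot: [-0.245, -3.131, -0.001]
contact_force: [-0.5, 0.7, -0.7]
opening: 0.999
gripper_force: 0.0
time_s: 15.7
tcp_pos: [0.4467, -0.2862, 0.2997]
tool_rot: [-1.008, -2.975, -0.001]
contact_force: [-0.9, 0.3, 0.1]
opening: 0.996
gripper_force: 0.0
t 15.7 p [ 0.4467 -0.2862  0.2997] head 142.6 tilt 0.05 open 0.996 gf 0.0 F [-0.9  0.3  0.1]
 az 0.3 shift before turn [ 2.6 -3.  -0.3] after turn [ 2.5 -3.  -0.3]
[-0.64  0.13  1.53  0.    1.48 -1.56]
expect [[186.71268702 141.33591691]]
b3 side [310.12903226 132.5483871 ] 31 [ 0.44349535 -0.29378211]
```

View pics/top3.png

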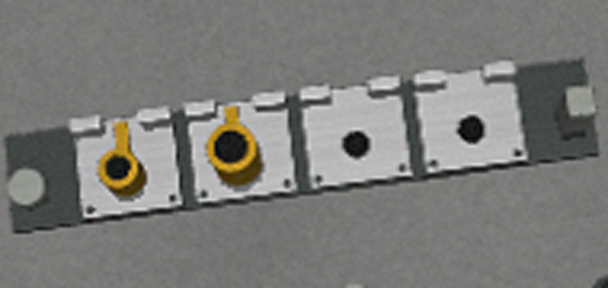

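Bush 1 is on the low-post seat: bore at (187.2,142.2), expected (186.7,141.3), arm in the gap. Next I grasp bush 3.

```bash
python3 -m jog '[[0,0,0,1.3,-4.5,15,1],[0,0,0,0,0,25,1],[0,0,0,0,0,25,1],[0,0,0,0,0,22,1],[0,0,0,0,0,12,1]]'
python3 -m jog '[[0,0,0,0,0,0,0.85],[0,0,0,0,0,0,0.7],[0,0,0,0,0,0,0.6],[0,0,0,0,0,0,0.45],[0,0,0,0,0,0,0.3]]' 60
python3 -m jog '[[0,0,0,0,0,0,0.3],[0,0,0,0,0,0,0.3],[0,0,0,0,0,0,0.3],[0,0,0,0,0,0,0.3],[0,0,0,0,0,0,0.3]]' 60
python3 - <<'E'
from h import *
go(.4429,-.289,.2,-37.7)
im=capture("side"); cv2.imwrite("pics/s4.png",cv2.resize(im[80:200,240:400],None,fx=4,fy=4,interpolation=cv2.INTER_CUBIC)[:,:,::-1])
E
```

```text
time_s: 16.35
tcp_pos: [0.4423, -0.2892, 0.1991]
tool_rot: [-1.004, -2.974, -0.002]
contact_force: [0.4, -0.9, -0.1]
opening: 1.002
gripper_force: 0.0
time_s: 16.85
tcp_pos: [0.4432, -0.2899, 0.2029]
tool_rot: [1.007, 2.973, -0.001]
contact_force: [-1.4, 1.4, 6.5]
opening: 0.47
gripper_force: 60.4
time_s: 17.35
tcp_pos: [0.4432, -0.2899, 0.2029]
tool_rot: [1.007, 2.973, -0.001]
contact_force: [0.4, 1.4, 6.4]
opening: 0.476
gripper_force: 60.4
t 17.35 p [ 0.4432 -0.2899  0.2029] head 142.6 tilt 0.15 open 0.476 gf 60.4 F [0.4 1.4 6.4]
 az 0.3 shift before turn [0.8 0.5 2.9] after turn [0.8 0.5 2.9]
```

View pics/s4.png

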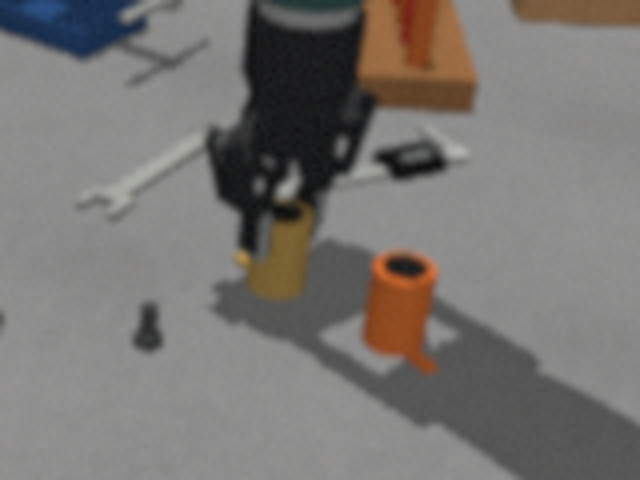

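The side crop shows bush 3 held upright between the fingers at (285,250), with its arm tip at (243,258). The orange look-alike is untouched.

```bash
python3 -m jog '[[0,0,0,0,0,-10,0.3],[0,0,0,0,0,-25,0.3],[0,0,0,0,0,-30,0.3],[0,0,0,0,0,-30,0.3],[0,0,0,0,0,0,0.3]]'
python3 -c "
from h import *
go(.6239,-.0098,.29,5.8)"
```

```text
time_s: 17.9
tcp_pos: [0.4433, -0.2902, 0.3012]
tool_rot: [1.005, 2.968, -0.004]
contact_force: [-0.1, -0.2, -2.8]
opening: 0.478
gripper_force: 61.4
t 17.9 p [ 0.4433 -0.2902  0.3012] head 142.6 tilt 0.49 open 0.478 gf 61.4 F [-0.1 -0.2 -2.8]
 az -43.2 shift before turn [ 27.1 332.4  11. ] after turn [-207.9  260.7   11. ]
```

```bash
python3 -m jog '[[0,0,0,2.7,33,0,0.3],[0,0,0,2.7,33,0,0.3],[0,0,0,2.7,33,0,0.3],[0,0,0,2.7,33,0,0.3],[0,0,0,2.7,33,0,0.3]]'
python3 -m jog '[[0,0,0,2.7,33,0,0.3],[0,0,0,2.7,33,0,0.3],[0,0,0,2.7,33,0,0.3],[0,0,0,2.7,33,0,0.3],[0,0,0,2.7,33,0,0.3]]'
python3 -m jog '[[0,0,-7.2,0,0,0,0.3],[0,0,-7.2,0,0,0,0.3],[0,0,-7.2,0,0,0,0.3],[0,0,-7.2,0,0,0,0.3],[0,0,-7.2,0,0,0,0.3]]'
python3 -m jog '[[0,0,-7.2,0,0,0,0.3],[0,0,0,0,0,0,0.3],[0,0,0,0,0,0,0.3],[0,0,0,0,0,0,0.3],[0,0,0,0,0,0,0.3]]'
python3 - <<'E'
from h import *
go(.6239,-.0098,.2149,5.8)
im=capture("side"); cv2.imwrite("pics/s5.png",cv2.resize(im[80:290,120:330],None,fx=2.8,fy=2.8,interpolation=cv2.INTER_CUBIC)[:,:,::-1])
E
```

```text
time_s: 18.4
tcp_pos: [0.5325, -0.1491, 0.2944]
tool_rot: [-1.007, -2.973, -0.0]
contact_force: [1.6, -0.7, -3.9]
opening: 0.473
gripper_force: 61.7
time_s: 18.9
tcp_pos: [0.6221, -0.01, 0.2941]
tool_rot: [-1.007, -2.973, 0.001]
contact_force: [0.5, -0.4, -4.2]
opening: 0.474
gripper_force: 61.7
time_s: 19.4
tcp_pos: [0.6215, -0.0112, 0.294]
tool_rot: [-0.031, -3.138, -0.0]
contact_force: [-0.1, 0.5, -3.0]
opening: 0.476
gripper_force: 61.9
time_s: 19.9
tcp_pos: [0.6218, -0.0112, 0.2959]
tool_rot: [0.156, -3.137, -0.0]
contact_force: [-0.7, 0.5, -2.7]
opening: 0.474
gripper_force: 61.9
t 19.9 p [ 0.6218 -0.0112  0.2959] head -174.3 tilt 0.02 open 0.474 gf 61.9 F [-0.7  0.5 -2.7]
 az -0.1 shift before turn [-2.2  1.2 81. ] after turn [-2.3  1.2 81. ]
```

View pics/s5.png

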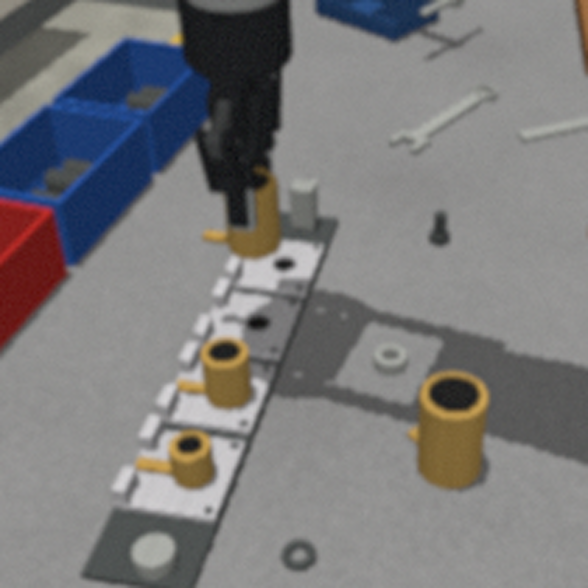

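The side crop shows bush 3 held above the third seat, its arm at (213,237) parallel to the arms of the placed bushes. I'll lower it.

```bash
python3 -m jog '[[0,0,0,-2.2,1.2,20,0.3],[0,0,0,0,0,22,0.3],[0,0,0,0,0,18,0.3],[0,0,0,0,0,10,0.3],[0,0,0,0,0,5,0.3]]'
python3 -m jog '[[0,0,0,0,0,2,0.3],[0,0,0,0,0,1,0.3],[0,0,0,0,0,1,0.3],[0,0,0,0,0,0,0.3],[0,0,0,0,0,0,0.3]]'
python3 -c "
from h import *
go(.6239,-.0098,.2149,5.8)"
```

```text
time_s: 20.45
tcp_pos: [0.6238, -0.0098, 0.2202]
tool_rot: [0.157, -3.136, -0.0]
contact_force: [0.0, -0.5, -2.8]
opening: 0.474
gripper_force: 61.9
time_s: 20.95
tcp_pos: [0.624, -0.0098, 0.2177]
tool_rot: [-0.158, 3.137, -0.0]
contact_force: [-1.5, -0.3, -3.6]
opening: 0.47
gripper_force: 61.9
t 20.95 p [ 0.624  -0.0098  0.2177] head -174.2 tilt 0.05 open 0.47 gf 61.9 F [-1.5 -0.3 -3.6]
 az -0.0 shift before turn [0.1 0.  2.8] after turn [0.1 0.  2.8]
```

```bash
python3 -m jog '[[0,0,0,0,0,1,0.3],[0,0,0,0,0,1,0.3],[0,0,0,0,0,1,0.3],[0,0,0,0,0,0.6,0.3],[0,0,0,0,0,0,0.3]]'
python3 -m jog '[[0,0,0,0,0,0,0.52],[0,0,0,0,0,0,0.6],[0,0,0,0,0,0,0.7],[0,0,0,0,0,0,0.75],[0,0,0,0,0,0,0.75]]'
python3 -m jog '[[0,0,0,0,0,-10,0.75],[0,0,0,0,0,-20,0.75],[0,0,0,0,0,-30,0.75],[0,0,0,0,0,-30,1],[0,0,0,0,0,-15,1]]'
python3 - <<'E'
from h import *
go(.4363,.0887,.31,-35.2)
E
```

```text
time_s: 21.45
tcp_pos: [0.624, -0.0097, 0.2149]
tool_rot: [-0.158, 3.137, -0.0]
contact_force: [-5.3, -0.1, 4.4]
opening: 0.472
gripper_force: 62.9
time_s: 21.95
tcp_pos: [0.624, -0.0098, 0.2136]
tool_rot: [-0.158, 3.137, 0.0]
contact_force: [0.6, 0.3, 0.1]
opening: 0.753
gripper_force: 0.0
time_s: 22.45
tcp_pos: [0.6242, -0.0098, 0.3228]
tool_rot: [-0.158, 3.132, -0.001]
contact_force: [0.8, 0.7, -0.0]
opening: 1.0
gripper_force: 0.0
t 22.45 p [ 0.6242 -0.0098  0.3228] head -174.2 tilt 0.31 open 1.0 gf 0.0 F [ 0.8  0.7 -0. ]
 az 41.0 shift before turn [177.1 116.9  11.8] after turn [210.4 -27.8  11.8]
```

```bash
python3 -m jog '[[0,0,0,29.5,19.5,0,1],[0,0,0,29.5,19.5,0,1],[0,0,0,29.5,19.5,0,1],[0,0,0,29.5,19.5,0,1],[0,0,0,29.5,19.5,0,1]]'
python3 -m jog '[[0,0,0,29.5,19.5,0,1],[0,0,0,0,0,0,1],[0,0,6.8,0,0,0,1],[0,0,6.8,0,0,0,1],[0,0,6.8,0,0,0,1]]'
python3 -m jog '[[0,0,6.8,0,0,0,1],[0,0,6.8,0,0,0,1],[0,0,6.8,0,0,0,1],[0,0,0,0,0,0,1],[0,0,0,0,0,0,1]]'
python3 - <<'E'
from h import *
go(.4363,.0887,.22,-35.2)
im=capture("top"); b=(90,180,150,340)
print("expect b3",proj("top",[[.6239,-.0098,.07]]),dark(im,(259,128)))
cv2.imwrite("pics/top6.png",cv2.resize(im[b[0]:b[1],b[2]:b[3]],None,fx=3.2,fy=3.2,interpolation=cv2.INTER_CUBIC)[:,:,::-1])
im=capture("side"); uv,a=dark(im,(282,222)); print("b4 side",uv,a,unproj("side",uv,.072))
E
```

```text
time_s: 22.95
tcp_pos: [0.4659, 0.0729, 0.3184]
tool_rot: [0.158, -3.137, -0.0]
contact_force: [-0.8, 1.1, 0.6]
opening: 1.004
gripper_force: 0.0
time_s: 23.45
tcp_pos: [0.4363, 0.0886, 0.3187]
tool_rot: [0.408, 3.115, 0.0]
contact_force: [0.5, -0.1, 0.1]
opening: 1.001
gripper_force: 0.0
time_s: 23.95
tcp_pos: [0.4363, 0.0886, 0.3186]
tool_rot: [-0.941, -2.997, 0.0]
contact_force: [0.6, -0.6, -0.3]
opening: 1.0
gripper_force: 0.0
t 23.95 p [0.4363 0.0886 0.3186] head 145.1 tilt 0.0 open 1.0 gf 0.0 F [ 0.6 -0.6 -0.3]
 az 0.3 shift before turn [ 0.   0.1 98.6] after turn [ 0.   0.1 98.6]
expect b3 [[260.25557648 127.74857616]] (array([259.27131783, 127.89147287]), np.int32(129))
b4 side [281.73202614 220.22222222] 153 [0.43570135 0.08457704]
```

View pics/top6.png

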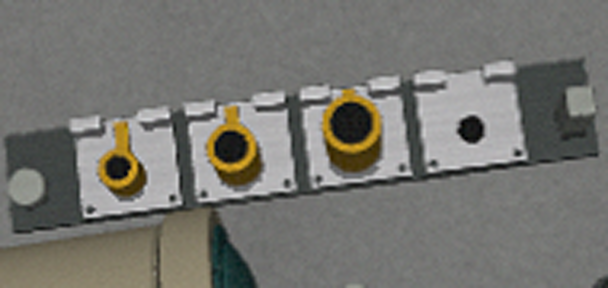

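Bush 3 is on its seat: bore at (259.3,127.9), expected (260.3,127.7), arm in the gap. Next I grasp bush 4.

```bash
python3 -m jog '[[0,0,0,0,-1,22,1],[0,0,0,0,0,25,1],[0,0,0,0,0,25,1],[0,0,0,0,0,22,1],[0,0,0,0,0,12,1]]'
python3 -m jog '[[0,0,0,0,0,0,0.85],[0,0,0,0,0,0,0.7],[0,0,0,0,0,0,0.6],[0,0,0,0,0,0,0.45],[0,0,0,0,0,0,0.35]]' 80
python3 -m jog '[[0,0,0,0,0,0,0.35],[0,0,0,0,0,0,0.35],[0,0,0,0,0,0,0.35],[0,0,0,0,0,0,0.35],[0,0,0,0,0,0,0.35]]' 80
python3 -m jog '[[0,0,0,0,0,-10,0.35],[0,0,0,0,0,-25,0.35],[0,0,0,0,0,-35,0.35],[0,0,0,0,0,-35,0.35],[0,0,0,0,0,-20,0.35]]'
python3 -c "
from h import *
go(.6324,-.0947,.34,5.8)"
```

```text
time_s: 24.55
tcp_pos: [0.435, 0.0879, 0.2107]
tool_rot: [-0.943, -2.994, 0.002]
contact_force: [-0.3, -0.1, 0.1]
opening: 1.002
gripper_force: 0.0
time_s: 25.05
tcp_pos: [0.4359, 0.0878, 0.2144]
tool_rot: [0.944, 2.994, 0.0]
contact_force: [-3.3, -1.6, 6.5]
opening: 0.539
gripper_force: 81.4
time_s: 25.55
tcp_pos: [0.4359, 0.0878, 0.2143]
tool_rot: [0.945, 2.994, 0.001]
contact_force: [-3.3, -2.4, 5.9]
opening: 0.54
gripper_force: 81.4
time_s: 26.05
tcp_pos: [0.4354, 0.0881, 0.3411]
tool_rot: [0.944, 2.993, 0.003]
contact_force: [0.9, 0.1, -4.4]
opening: 0.542
gripper_force: 83.2
t 26.05 p [0.4354 0.0881 0.3411] head 145.0 tilt 0.22 open 0.542 gf 83.2 F [ 0.9  0.1 -4.4]
 az -40.8 shift before turn [-266.2  -36.7    1.7] after turn [-177.5 -201.7    1.7]
```

```bash
python3 -m jog '[[0,0,0,-33.3,-4.6,0,0.35],[0,0,0,-33.3,-4.6,0,0.35],[0,0,0,-33.3,-4.6,0,0.35],[0,0,0,-33.3,-4.6,0,0.35],[0,0,0,-33.3,-4.6,0,0.35]]'
python3 -m jog '[[0,0,0,-33.3,-4.6,0,0.35],[0,0,0,-33.3,-4.6,0,0.35],[0,0,0,-33.3,-4.6,0,0.35],[0,0,-6.8,0,0,0,0.35],[0,0,-6.8,0,0,0,0.35]]'
python3 -m jog '[[0,0,-6.8,0,0,0,0.35],[0,0,-6.8,0,0,0,0.35],[0,0,-6.8,0,0,0,0.35],[0,0,-6.8,0,0,0,0.35],[0,0,0,0,0,0,0.35]]'
python3 - <<'E'
from h import *
go(.6324,-.0947,.2264,5.8)
im=capture("side"); cv2.imwrite("pics/s7.png",cv2.resize(im[60:270,120:330],None,fx=2.8,fy=2.8,interpolation=cv2.INTER_CUBIC)[:,:,::-1])
E
```

```text
time_s: 26.55
tcp_pos: [0.5593, -0.0274, 0.3376]
tool_rot: [-0.945, -2.995, -0.0]
contact_force: [0.2, 0.7, -4.8]
opening: 0.54
gripper_force: 83.4
time_s: 27.05
tcp_pos: [0.6328, -0.0959, 0.3364]
tool_rot: [-0.578, -3.085, -0.001]
contact_force: [0.5, -0.2, -5.5]
opening: 0.538
gripper_force: 83.4
time_s: 27.55
tcp_pos: [0.6324, -0.095, 0.3374]
tool_rot: [0.16, -3.136, -0.001]
contact_force: [-0.3, -0.2, -6.1]
opening: 0.541
gripper_force: 83.4
t 27.55 p [ 0.6324 -0.095   0.3374] head -174.2 tilt 0.07 open 0.541 gf 83.4 F [-0.3 -0.2 -6.1]
 az 0.0 shift before turn [ -0.2   0.2 111. ] after turn [ -0.2   0.2 111. ]
```

View pics/s7.png

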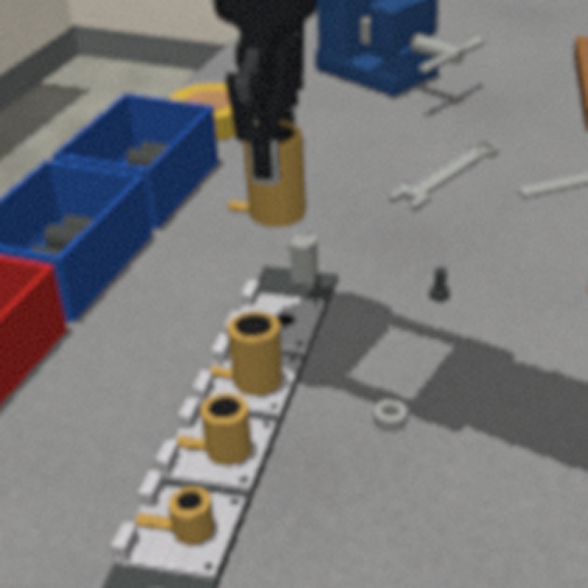

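Three bushes stand in order, and bush 4 hangs over the fourth seat, arm at (238,206) towards the stops. I'll lower it.

```bash
python3 -m jog '[[0,0,0,0,0,25,0.35],[0,0,0,0,0,25,0.35],[0,0,0,0,0,25,0.35],[0,0,0,0,0,16,0.35],[0,0,0,0,0,8,0.35]]'
python3 -m jog '[[0,0,0,0,0,4,0.35],[0,0,0,0,0,2,0.35],[0,0,0,0,0,2,0.35],[0,0,0,0,0,0,0.35],[0,0,0,0,0,0,0.35]]'
python3 -c "
from h import *
go(.6324,-.0947,.2264,5.8)"
```

```text
time_s: 28.1
tcp_pos: [0.6321, -0.0949, 0.2366]
tool_rot: [0.156, -3.135, -0.001]
contact_force: [0.1, 0.2, -5.1]
opening: 0.542
gripper_force: 83.4
time_s: 28.6
tcp_pos: [0.6326, -0.0951, 0.2313]
tool_rot: [-0.158, 3.137, -0.0]
contact_force: [0.3, -0.4, -4.4]
opening: 0.542
gripper_force: 83.4
t 28.6 p [ 0.6326 -0.0951  0.2313] head -174.2 tilt 0.06 open 0.542 gf 83.4 F [ 0.3 -0.4 -4.4]
 az -0.0 shift before turn [0.2 0.4 4.9] after turn [0.2 0.4 4.9]
```

```bash
python3 -m jog '[[0,0,0,0,0,1.5,0.35],[0,0,0,0,0,1.5,0.35],[0,0,0,0,0,1,0.35],[0,0,0,0,0,1,0.35],[0,0,0,0,0,0.5,0.35]]'
python3 -c "
from h import *
go(.6324,-.0947,.2264,5.8)"
```

```text
time_s: 29.1
tcp_pos: [0.6326, -0.095, 0.2264]
tool_rot: [-0.158, 3.137, -0.0]
contact_force: [-5.2, 1.4, 6.6]
opening: 0.542
gripper_force: 84.4
t 29.1 p [ 0.6326 -0.095   0.2264] head -174.2 tilt 0.05 open 0.542 gf 84.4 F [-5.2  1.4  6.6]
 az -0.0 shift before turn [0.2 0.4 0. ] after turn [0.2 0.4 0. ]
```

```bash
python3 -m jog '[[0,0,0,0,0,0,0.58],[0,0,0,0,0,0,0.64],[0,0,0,0,0,0,0.72],[0,0,0,0,0,0,0.78],[0,0,0,0,0,0,0.78]]'
python3 -m jog '[[0,0,0,0,0,-10,0.78],[0,0,0,0,0,-20,0.78],[0,0,0,0,0,-30,0.78],[0,0,0,0,0,-30,0.78],[0,0,0,0,0,-20,0.78]]'
python3 -m jog '[[0,0,0,40,0,0,0.78],[0,0,0,40,0,0,0.78],[0,0,0,40,0,0,0.78],[0,0,0,40,0,0,0.78],[0,0,0,40,0,0,0.78]]'
python3 -m jog '[[0,0,0,10,-30,0,0.78],[0,0,0,0,-30,0,0.78],[0,0,0,0,-30,0,0.78],[0,0,0,0,-30,0,0.78],[0,0,0,0,-30,0,0.78]]'
python3 -m jog '[[0,0,0,0,0,0,0.78],[0,0,0,0,0,0,0.78],[0,0,0,0,0,0,0.78],[0,0,0,0,0,0,0.78],[0,0,0,0,0,0,0.78]]'
python3 - <<'E'
from h import *
im=capture("top"); b=(90,180,150,340)
for s,h,g in (((.6065,.1592),.042,(187,141)),((.6157,.0747),.056,(222,135)),((.6239,-.0098),.07,(260,128)),((.6324,-.0947),.084,(299,120))):
    uv,a=dark(im,g); print(((unproj("top",uv,h)-s)*1000).round(1))
cv2.imwrite("pics/top8.png",cv2.resize(im[b[0]:b[1],b[2]:b[3]],None,fx=4,fy=4,interpolation=cv2.INTER_CUBIC)[:,:,::-1])
E
```

```text
time_s: 29.6
tcp_pos: [0.6325, -0.0951, 0.2251]
tool_rot: [-0.158, 3.137, 0.0]
contact_force: [-0.3, 0.4, -0.5]
opening: 0.782
gripper_force: 0.0
time_s: 30.1
tcp_pos: [0.6325, -0.095, 0.3389]
tool_rot: [-0.158, 3.134, -0.001]
contact_force: [-0.1, -0.0, -0.4]
opening: 0.78
gripper_force: 0.0
time_s: 30.6
tcp_pos: [0.4319, -0.1151, 0.3358]
tool_rot: [-0.159, 3.136, -0.001]
contact_force: [-0.0, 1.2, 1.1]
opening: 0.776
gripper_force: 0.0
time_s: 31.1
tcp_pos: [0.4385, -0.2666, 0.3362]
tool_rot: [-0.158, 3.136, -0.001]
contact_force: [-0.1, -0.0, 0.1]
opening: 0.785
gripper_force: 0.0
time_s: 31.6
tcp_pos: [0.4387, -0.2647, 0.3353]
tool_rot: [-0.16, 3.137, -0.0]
contact_force: [-0.1, 0.7, -0.3]
opening: 0.779
gripper_force: 0.0
[-1.2  0.6]
[-2.3  2.6]
[-0.4  2.2]
[0.2 0.3]
```

View pics/top8.png

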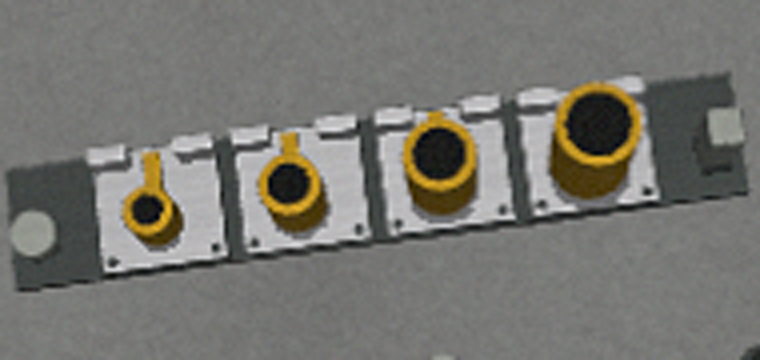

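All four bores sit within 4 mm of their seat centres. Bush 4's arm is hidden from above, so I'll check it in the side view.

Run:
```python
from h import *
im=capture("side"); cv2.imwrite("pics/s9.png",cv2.resize(im[140:300,150:270],None,fx=3.7,fy=3.7,interpolation=cv2.INTER_CUBIC)[:,:,::-1])
```

```text
(no output)
```

View pics/s9.png

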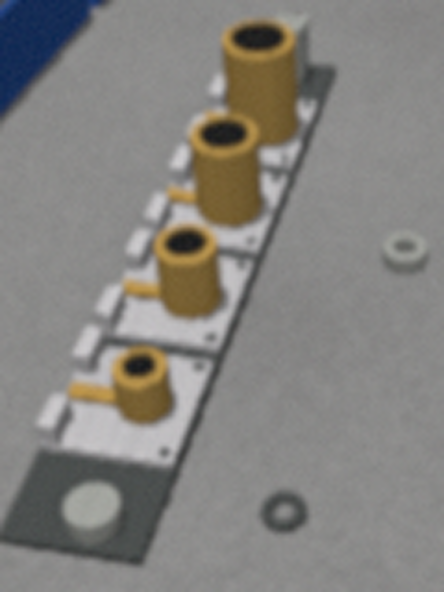

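All four stand upright, and bush 4's arm tip at (213,118) lies between its blocks at (217,85) and (180,160). I'll hand the job in.

```bash
python3 -c "
from bench import robot
print(robot.finish_job())"
```

```text
the job is handed in; nothing more can be done
None
```

I handed the job in with all four bushes standing upright on their seats, tallest by the tall post and shortest by the low post; each is centred to about 4 mm by camera with its arm in the gap, but the hand-in returned no verdict.

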